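Hang the cassette basket on the gated drip hook

ROBOT

A 6-joint arm with a two-finger parallel gripper is mounted at the origin on a cart in front of the work surface, level with it; the furniture and walls round the work are solid. World frame = base frame: x ahead of the robot, y to its left, z up, the work surface at z = 0. Lengths are in m, angles in rad, forces in N, time in s.
With the tool pointing down it reaches from about 0.3 to 0.875 m from the base axis. Payload 4.2 kg.
Tool frame: the origin (TCP) lies at the very end of the fingers, on their centre line; the grasp point (between the pads) lies 19 mm behind it; z points along the fingers, y is the line along which they close (so a half turn about z gives the same grasp; the last joint's range is limited). The gripper opens to 85 mm and grips with 20 to 120 N. Pads are 22 mm wide; open, the fingers measure 114 mm over their backs; the gripper's body (76 mm by 85 mm) begins 54 mm behind the grasp point. The pads swing forward as they close: fully open they stand 13 mm farther back than shut.
Start: joints at [1.085, 0.32, 1.565, -0, 1.257, -0.02], TCP at [0.258, 0.514, 0.231] pointing down, gripper open.
Joint ranges: [-3.11, 3.11], [-0.84, 2.01], [0.21, 2.61], [-1.34, 4.49], [0.05, 2.63], [-2.56, 2.56]. Speed limits (rad/s): [2.57, 2.57, 3.14, 3.14, 3.14, 3.14].

INTERFACE

Orientations are given as a 3x3 rotation matrix whose columns are the frame's x, y, z axes.
In Python, from bench import env gives the robot as it stands. The module is installed in compiled form; this text tells all that it offers.
- The arm moves only by the tool apply_moves, never from a script. Its argument "steps" is a list that holds one entry, the list of rows, each a list of 7 numbers: the turn, a rotation vector about the world's x, y, z each as a share of 8 degrees, from -1 to 1, then the shift along the world's x, y, z each as a share of 0.025 m, from -1 to 1, then the opening, from 0 (shut) to 1 (fully open). In form: [[[ax, ay, az, dx, dy, dz, hand], ...]]. A call has 1 to 8 rows; each row shifts and turns the commanded pose from where the row before left it; what a row does not reach is not made up. A row lasts 1/10 s, in which the tool goes at most 50 mm and 8.59 degrees, less where a joint would pass 70% of its speed; a pose out of reach is approached as far as the arm can. A call with a number of a shift or a turn outside -1 to 1 is refused whole. A call with a gripper value outside its range is refused whole. The fingers move at their own pace and stop on an object; "force" is the grip in N (left out, the last holds). Time passes only in rows, so rows that do not move let the fingers close. It gives the time, the measured TCP pose, the force, the opening and the grip force at its end, in the units of the state.
- env.get_obs(): the state, without advancing time (a new reading comes with each control period).
- env.read_camera(name): name is "scene" or "side" or "wrist"; returns the picture (420x560x3 uint8, red, green, blue); there is no depth.
- env.calibration(name): a dict with "vertical_fov" (degrees; the focal length in pixels is half the picture's height over the tangent of half this angle, whatever the lens; pixels are square), "cx", "cy" (the principal point, pixels), "xyz" and "rotation" of the camera in the world. Camera axes: x right, y down, z forward; pixel columns grow to the right and rows downward; lengths in m; the calibration is good to about 2 mm. A picture is of the moment at which its call begins: read the wrist's pose just before it. calibration takes no time and is no camera call; for the wrist camera it gives the pose at the moment of the call.
- env.hand_in(): hands the job in; it is judged then, once.
The state is a dict: "clock": time; "qpos": joint angles; "dq": joint speeds; "joint_torque": joint torques, N m; "eef_pos": TCP position; "orientation": TCP orientation; "contact_force": force on the tool from outside, world axes, zero at the start; "wrist_torque": the same for the moment, N m; "grip_width": finger opening in m; "grasp_force": force on a finger pad.
Only numpy, scipy, OpenCV 4.12 (cv2) and the standard library are available. Lean on these libraries where they do the work, as an engineer would, in place of code of your own. Each camera call takes 0.05 s, during which the arm holds its last target. There are 200 camera calls.

TASK

Raise the folded bail of the steel cassette basket upright while the basket still stands on the desk, then carry the basket by its bail, with the cassettes in it, to the drip stand and press the bail's bar down past the hook's spring gate until it rests in the bottom of the hook, near the middle of the bar, and the gate has snapped shut above it. Feel for the hook with light force, set the basket down into it gently rather than letting it drop, and leave it hanging level and still, with the timer, the dye bottle and the petri dish undisturbed.

Things in the scene. Friction and masses are not known exactly. Their poses are not given: they have to be found in the camera images.
- basket: round open steel basket, 94 mm wide, 70 mm high, about 0.35 kg, standing on the desk. Origin: centre of its underside, z up. Its swing bail has two side arms 112 mm apart, 112 mm long, and a straight crossbar parallel to the basket's y axis. At the start the bail lies flat pointing to the basket's +x, its crossbar 62 mm above the desk, 55 mm or more free between rim and crossbar.
- bail_pivot (a point): middle of the line the bail pivots on, fixed in the basket, 62 mm above the centre of its underside; the pivot line runs along the basket's y axis.
- bail_bar (a point): middle of the bail's crossbar, on its centre line: a round aluminium tube 8 mm thick, 90 mm long (45 mm to each side, along the basket's y axis) that turns freely on the bail. Pinch it beside its middle (25 to 30 mm away) so that the middle stays free for the hook. This point's own axes spin with the tube: use only its position.
- bail (a joint): swing of the bail, rad: 0 folded flat toward the basket's +x, 1.57 upright (crossbar straight above the basket's centre, 174 mm above its underside), stop at 1.9. Light; falls back flat if let go short of upright.
- stand: fixed drip stand: grey base plate 210 x 140 x 12 mm, steel column 14 mm thick, 285 mm high at x = +75 mm. Origin: centre of the plate's underside, z up. A carrier clamped on the column holds an arm toward the stand's -x that ends in a U-shaped hook of 8 mm rod in the stand's x-z plane (y = 0), open upward, 28 mm wide inside.
- hook_nominal (a point): where the centre line of a bar seated in the hook nominally lies (along the stand's y), 225 mm above the stand's origin, at its x = -35 mm. The real seat is straight above or below, up to 17 mm off: the carrier's clamped height is not measured and must be felt or seen. From the real seat, the shank is 18 mm to stand +x, 37 mm high; the nose 18 to 21 mm to -x, 38 mm high; the U ends 12 mm below.
- gate (a joint): spring gate of the hook, rad: 0 shut (level), grows as it is pushed down, stop at 1.25. Tongue 26 mm long, 8 wide, 4 thick, hinged on the shank 31 mm above the seated bar's centre line, reaching toward the nose. A bar pressed down on it needs 4 N at first, about 8 N (more than the basket weighs) near 0.8 rad; 5 to 15 mm above the seat it slips past and the gate snaps shut.
- bundle: banded bundle of tissue cassettes, 34 x 45 x 22 mm, 30 g, lying loose in the basket; origin: centre of its underside.
- timer: bystander: white bench timer with round knob, 62 x 62 x 39 mm; origin: centre of its underside.
- dye_bottle: bystander: small brown bottle with white cap, 27 mm wide, 61 mm high; origin: centre of its underside.
- petri: bystander: flat clear dish, 68 mm wide, 12 mm high; origin: centre of its underside.

How it is judged:
By the outcome, as a careful person would: the job done as asked, in the order asked, and still so for the second after the job is handed in, with the robot touching nothing.
It also fails if it takes over 67 s, if anything falls off the work surface, if the arm or the gripper's body presses on something with over 40 N, if the wrist force passes 120 N, or if a joint passes its speed limit or range.

## Working session

There is one attempt and no reset: what is moved stays moved. The work goes in short steps, Python scripts to look and compute and a tool call to move; the robot and the scene stay as the last step left them, time stands still between calls to the robot, and variables do not carry over. Pictures are saved under pics/ and viewed, at most 10 in all, crops included, and the job is handed in when it is done.

Besides the shell and the picture viewer there is one more tool, called after "Emit:" in YAML: its name, and indented under it one key for each argument. apply_moves: Moves the arm, as the interface text tells. Shift numbers are shares of 0.025 m and turn numbers shares of 8 degrees, none past 1 either way. Its arguments: {"type":"object","properties":{"steps":{"type":"array"},"force":{"type":"number"}},"required":["steps"]}

```bash
mkdir -p pics; ls
python3 - <<'E'
from bench import env
import cv2,numpy as np
o=env.get_obs(); print(o)
for n in ("scene","side","wrist"):
    c=env.calibration(n); print(n,{k:np.round(v,4).tolist() for k,v in c.items()})
    cv2.imwrite(f"pics/{n}0.png",env.read_camera(n)[:,:,::-1])
E
```

```text
pics
{'clock': 0.0, 'qpos': array([ 1.08500851e+00,  3.20263544e-01,  1.56569554e+00,  3.95184217e-05,
        1.25739064e+00, -2.00042041e-02]), 'dq': array([-3.09462603e-04,  1.11714953e-05, -4.83920592e-04, -1.38023161e-03,
       -9.06457547e-04,  2.21703900e-03]), 'joint_torque': array([-1.19895692e-03, -4.15530074e+01, -2.34167933e+01,  1.46988367e-05,
        7.98196852e-03, -4.46210117e-05]), 'eef_pos': array([0.25800977, 0.51332031, 0.23049214]), 'orientation': array([[-8.93464384e-01,  4.49133239e-01, -8.53628972e-04],
       [ 4.49134044e-01,  8.93463066e-01, -1.53623691e-03],
       [ 7.27109023e-05, -1.75596679e-03, -9.99998456e-01]]), 'contact_force': array([ 1.37065817, -0.82674957, -0.82427249]), 'wrist_torque': array([-0.01129054,  0.00271892,  0.04554009]), 'grasp_force': 0.0, 'grip_width': 0.08554062247767223}
scene {'vertical_fov': 47.1271, 'cx': 279.1359, 'cy': 211.8013, 'xyz': [-0.3514, 0.9446, 0.9004], 'rotation': [[-0.7007, -0.3481, 0.6228], [-0.7134, 0.3556, -0.6039], [-0.0112, -0.8674, -0.4974]]}
side {'vertical_fov': 53.1604, 'cx': 277.5239, 'cy': 214.1268, 'xyz': [0.1551, -0.2725, 1.1412], 'rotation': [[0.6162, -0.686, 0.3868], [-0.7875, -0.544, 0.2898], [0.0117, -0.4832, -0.8754]]}
wrist {'vertical_fov': 64.8427, 'cx': 280.2298, 'cy': 213.3856, 'xyz': [0.1956, 0.5439, 0.3731], 'rotation': [[0.4493, 0.8601, 0.2416], [0.8934, -0.4322, -0.1226], [-0.001, 0.271, -0.9626]]}
```

View pics/scene0.png

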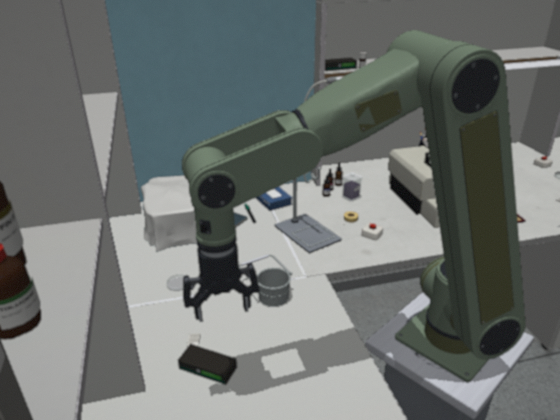

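View pics/side0.png

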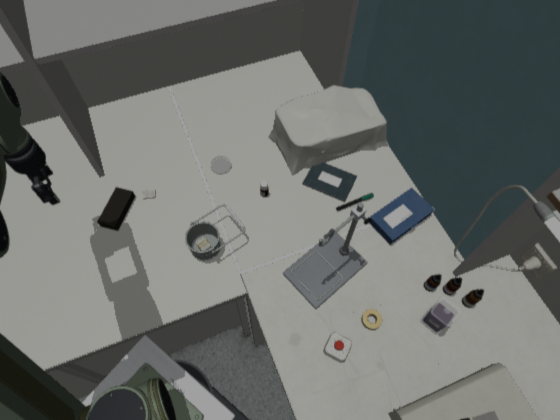

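The side view shows the basket at about (205,240) with its bail pointing to the upper right (crossbar from (218,208) to (243,242)). The stand plate is around (325,268), with the column top near (360,210) and the hook near (322,240). The petri dish is at (220,165), the bottle at (264,188) and the timer at (338,346). In the scene view the basket is at (274,285). I'll enlarge this region.

```bash
cat > h.py <<'E'
import numpy as np,cv2
from bench import env
def ray(n,uv,c=None):
    c=c or env.calibration(n); f=210/np.tan(np.radians(c["vertical_fov"])/2)
    d=np.array(c["rotation"])@np.array([(uv[0]-c["cx"])/f,(uv[1]-c["cy"])/f,1]); return np.array(c["xyz"]),d/np.linalg.norm(d)
def plane(n,uv,z,c=None):
    p,d=ray(n,uv,c); return p+d*(z-p[2])/d[2]
def tri(r1,r2):
    (p,d),(q,e)=r1,r2; s=np.linalg.lstsq(np.stack([d,-e],1),q-p,rcond=None)[0]
    a,b=p+d*s[0],q+e*s[1]; return (a+b)/2,np.linalg.norm(a-b)
def proj(n,X,c=None):
    c=c or env.calibration(n); f=210/np.tan(np.radians(c["vertical_fov"])/2)
    x=np.array(c["rotation"]).T@(np.array(X)-c["xyz"]); return np.array([c["cx"]+f*x[0]/x[2],c["cy"]+f*x[1]/x[2]])
E
python3 - <<'E'
import cv2
a=cv2.imread("pics/side0.png")[150:310,180:380]
cv2.imwrite("pics/c1.png",cv2.resize(a,None,fx=3.75,fy=3.75,interpolation=cv2.INTER_CUBIC))
E
```

```text
(no output)
```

View pics/c1.png

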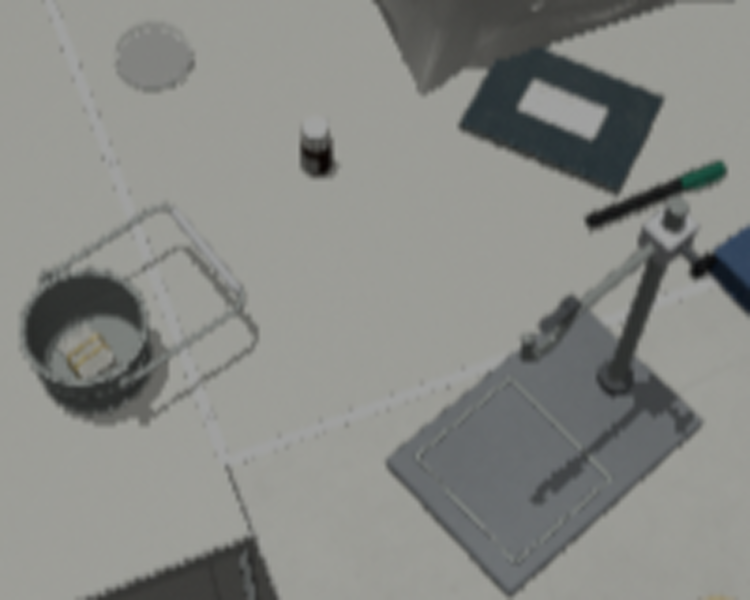

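The crop shows the bail tube from (165,207) to (243,295), with its shadow beside it. The plate corners are at (388,463), (510,595), (702,420) and (580,305), the column foot is at (615,378), and the hook tip is at (530,345).

Run:
```python
from h import *
np.set_printoptions(precision=4,suppress=True)
c=lambda u,v:(180+u/3.75,150+v/3.75)
P=lambda u,v,z:plane("side",c(u,v),z)
a,b=P(170,207,.062),P(240,295,.062)
print("bar",a,b,np.linalg.norm(a-b),(a+b)/2)
rim=[P(*p,.07) for p in ((25,320),(148,335),(85,272),(80,385))]
print("rim",rim, np.mean(rim,0))
pv=[P(45,275,.062),P(125,385,.062)]; print("piv",pv,np.mean(pv,0),np.linalg.norm(pv[0]-pv[1]))
k=[P(*p,.012) for p in ((388,463),(510,595),(702,420),(580,305))]
print("corners",k,[np.linalg.norm(k[i]-k[(i+1)%4]) for i in range(4)])
ce=np.mean(k,0); col=P(615,378,.014); ex=(k[2]-k[1]+k[3]-k[0]); ex/=np.linalg.norm(ex)
print("ctr",ce,"ex",ex,"col-ctr",col-ce, (col-ce)@ex)
ct=P(673,212,.297); print("coltop",ct,(ct-ce)@ex)
hk=ce-.035*ex; hk[2]=.225; print("hook",hk,(proj("side",hk)-[180,150])*3.75, proj("scene",hk))
for n,p,z in (("petri",(155,57),.012),("bottle",(316,125),.061)): print(n,P(*p,z))
print("timer",plane("side",(338,344),.03))
```

```text
bar [0.5595 0.2247 0.062 ] [0.5343 0.1309 0.062 ] 0.09715276720009566 [0.5469 0.1778 0.062 ]
rim [array([0.4148, 0.2412, 0.07  ]), array([0.4629, 0.1602, 0.07  ]), array([0.4728, 0.2338, 0.07  ]), array([0.4014, 0.1722, 0.07  ])] [0.438  0.2019 0.07  ]
piv [array([0.4542, 0.2599, 0.062 ]), array([0.4239, 0.1493, 0.062 ])] [0.4391 0.2046 0.062 ] 0.1146131229508033
corners [array([ 0.5124, -0.0311,  0.012 ]), array([ 0.4868, -0.1633,  0.012 ]), array([ 0.6907, -0.2001,  0.012 ]), array([ 0.7143, -0.07  ,  0.012 ])] [np.float64(0.1346807092341308), np.float64(0.207269283007058), np.float64(0.1322537883493644), np.float64(0.2056701336757901)]
ctr [ 0.6011 -0.1162  0.012 ] ex [ 0.9831 -0.1833  0.    ] col-ctr [ 0.0765 -0.0117  0.002 ] 0.0773451443529499
coltop [ 0.6625 -0.13    0.297 ] 0.06291901966571183
hook [ 0.5667 -0.1097  0.225 ] [544.8647 352.5519] [315.4251 177.949 ]
petri [0.6838 0.3585 0.012 ]
bottle [0.692  0.1832 0.061 ]
timer [ 0.4411 -0.2638  0.03  ]
```

Emit:
apply_moves:
  steps:
    - [[0, 0, -0.61, 0.7, -0.9, 0, 0.6], [0, 0, -0.61, 0.7, -0.9, 0, 0.6], [0, 0, -0.61, 0.7, -0.9, 0, 0.6], [0, 0, -0.61, 0.7, -0.9, 0, 0.6], [0, 0, -0.61, 0.7, -0.9, 0, 0.6], [0, 0, -0.61, 0.7, -0.9, 0, 0.6], [0, 0, -0.61, 0.7, -0.9, 0, 0.6], [0, 0, -0.61, 0.7, -0.9, 0, 0.6]]

```text
clock: 0.95
eef_pos: [0.3987, 0.3327, 0.2311]
orientation: [[-0.408, 0.913, -0.0], [0.913, 0.408, -0.0], [-0.0, -0.0, -1.0]]
contact_force: [0.4, 0.1, 0.4]
grip_width: 0.0512
grasp_force: 0.0
```

Emit:
apply_moves:
  steps:
    - [[0, 0, -0.61, 0.7, -0.9, 0, 0.6], [0, 0, -0.61, 0.7, -0.9, 0, 0.6], [0, 0, -0.61, 0.7, -0.9, 0, 0.6], [0, 0, -0.61, 0.7, -0.9, 0, 0.6], [0, 0, -0.61, 0.7, -0.9, 0, 0.6], [0, 0, -0.61, 0.7, -0.9, 0, 0.6], [0, 0, -0.61, 0.7, -0.9, 0, 0.6], [0, 0, 0, 0, 0, 0, 0.6]]

```text
clock: 1.75
eef_pos: [0.5224, 0.1739, 0.2309]
orientation: [[0.176, 0.984, 0.0], [0.984, -0.176, -0.001], [-0.001, 0.001, -1.0]]
contact_force: [-0.5, 0.2, -0.3]
grip_width: 0.0509
grasp_force: 0.0
```

Run:
```python
from h import *
o=env.get_obs(); print(o["eef_pos"],o["orientation"].round(4).tolist(),o["grip_width"],o["contact_force"])
import pickle
c=env.calibration("wrist"); pickle.dump(c,open("w1.pkl","wb"))
im=env.read_camera("wrist")[:,:,::-1]; cv2.imwrite("pics/w1.png",im)
```

```text
[0.52236153 0.17389479 0.23085521] [[0.1759, 0.9844, 0.0003], [0.9844, -0.1759, -0.0012], [-0.0011, 0.0005, -1.0]] 0.050883288675503686 [-0.52031451  0.21915166 -0.30467586]
```

View pics/w1.png

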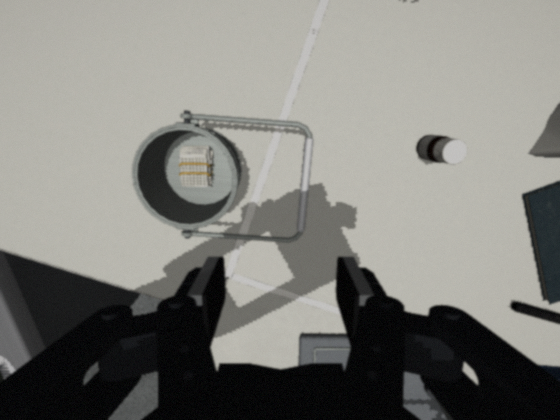

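The wrist view shows the bail tube from about (308,137) to (302,230). The pivots are at about (187,116) and (187,234), and the bundle is inside the basket.

Run:
```python
from h import *
import pickle; c=pickle.load(open("w1.pkl","rb"))
P=lambda u,v:plane("wrist",(u,v),.062,c)
a,b=P(308,137),P(302,230); p,q=P(187,116),P(187,234)
m=(a+b)/2; pm=(p+q)/2; print(a,b,np.linalg.norm(a-b),m,"piv",pm,np.linalg.norm(p-q),np.linalg.norm(m-pm))
print("yaw bar",np.degrees(np.arctan2(*(a-b)[[1,0]])),"yaw piv",np.degrees(np.arctan2(*(p-q)[[1,0]])),"yaw x",np.degrees(np.arctan2(*(m-pm)[[1,0]])))
u=(a-b)/np.linalg.norm(a-b); g=m-.027*u; print("grasp",g,"d",(g-[.52236,.17389,.23086+.019-0])/.025)
```

```text
[0.55584456 0.22187273 0.062     ] [0.53615295 0.13393091 0.062     ] 0.09011949031229842 [0.54599875 0.17790182 0.062     ] piv [0.43693275 0.20467968 0.062     ] 0.11306109749668651 0.11230515461037208
yaw bar 77.37872539599408 yaw piv 75.47339117914898 yaw x -13.794392615950057
grasp [0.5400991  0.15155426 0.062     ] d [ 0.70956403 -0.89342972 -7.5144    ]
```

Emit:
apply_moves:
  steps:
    - [[0, 0, -0.23, 0.36, -0.45, 0, 0.6], [0, 0, -0.23, 0.36, -0.45, 0, 0.6], [0, 0, 0, 0, 0, -1, 0.6], [0, 0, 0, 0, 0, -1, 0.6], [0, 0, 0, 0, 0, -1, 0.6], [0, 0, 0, 0, 0, -1, 0.6], [0, 0, 0, 0, 0, -1, 0.6], [0, 0, 0, 0, 0, -0.5, 0.6]]

```text
clock: 2.6
eef_pos: [0.5378, 0.1533, 0.0918]
orientation: [[0.235, 0.972, -0.003], [0.972, -0.235, -0.001], [-0.002, -0.003, -1.0]]
contact_force: [0.1, -0.0, -0.2]
grip_width: 0.0513
grasp_force: 0.0
```

Emit:
apply_moves:
  steps:
    - [[0, 0, 0, 0, 0, -0.5, 0.6], [0, 0, 0, 0, 0, -0.5, 0.6], [0, 0, 0, 0, 0, -0.5, 0.6], [0, 0, 0, 0, 0, -0.5, 0.6], [0, 0, 0, 0, 0, 0, 0.6]]

```text
clock: 3.1
eef_pos: [0.5377, 0.1535, 0.0422]
orientation: [[0.235, 0.972, -0.003], [0.972, -0.235, -0.001], [-0.002, -0.003, -1.0]]
contact_force: [0.6, 0.2, 0.3]
grip_width: 0.0513
grasp_force: 0.0
```

Run:
```python
from h import *
im=env.read_camera("wrist")[:,:,::-1]; cv2.imwrite("pics/w2.png",im)
```

```text
(no output)
```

View pics/w2.png

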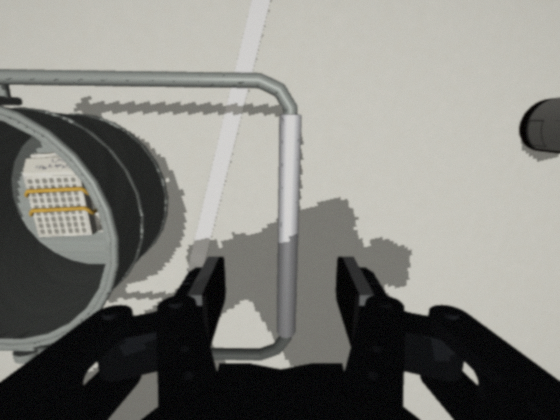

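The bar lies between the open fingers at column 285, with the finger centre at about 281. I'll nudge about 2 mm and then close.

Emit:
apply_moves:
  steps:
    - [[0, 0, 0, 0.09, -0.07, 0.03, 0.6], [0, 0, 0, 0, 0, 0, 0.3], [0, 0, 0, 0, 0, 0, 0.15], [0, 0, 0, 0, 0, 0, 0], [0, 0, 0, 0, 0, 0, 0], [0, 0, 0, 0, 0, 0, 0], [0, 0, 0, 0, 0, 0, 0]]
  force: 40

```text
clock: 3.85
eef_pos: [0.541, 0.1521, 0.0447]
orientation: [[0.235, 0.972, 0.0], [0.972, -0.235, 0.0], [0.0, 0.0, -1.0]]
contact_force: [-0.3, 0.7, 0.7]
grip_width: 0.0063
grasp_force: 39.0
```

```bash
python3 -c "
import numpy as np
t=np.radians(np.linspace(0,90,17));r=.112*np.cos(t);z=.112*np.sin(t)
d=-np.diff(r)/.025
for a,b in zip(d,np.diff(z)/.025): print([0,0,0,round(-.971*a,2),round(.238*a,2),round(b,2),0],end=', ')"
```

```text
[0, 0, 0, np.float64(-0.02), np.float64(0.01), np.float64(0.44), 0], [0, 0, 0, np.float64(-0.06), np.float64(0.02), np.float64(0.43), 0], [0, 0, 0, np.float64(-0.1), np.float64(0.03), np.float64(0.43), 0], [0, 0, 0, np.float64(-0.14), np.float64(0.04), np.float64(0.41), 0], [0, 0, 0, np.float64(-0.18), np.float64(0.04), np.float64(0.4), 0], [0, 0, 0, np.float64(-0.22), np.float64(0.05), np.float64(0.38), 0], [0, 0, 0, np.float64(-0.25), np.float64(0.06), np.float64(0.35), 0], [0, 0, 0, np.float64(-0.29), np.float64(0.07), np.float64(0.33), 0], [0, 0, 0, np.float64(-0.32), np.float64(0.08), np.float64(0.3), 0], [0, 0, 0, np.float64(-0.34), np.float64(0.08), np.float64(0.26), 0], [0, 0, 0, np.float64(-0.37), np.float64(0.09), np.float64(0.23), 0], [0, 0, 0, np.float64(-0.39), np.float64(0.09), np.float64(0.19), 0], [0, 0, 0, np.float64(-0.4), np.float64(0.1), np.float64(0.15), 0], [0, 0, 0, np.float64(-0.41), np.float64(0.1), np.float64(0.11), 0], [0, 0, 0, np.float64(-0.42), np.float64(0.1), np.float64(0.06), 0], [0, 0, 0, np.float64(-0.43), np.float64(0.1), np.float64(0.02), 0],
```

Emit:
apply_moves:
  steps:
    - [[0, 0, 0, -0.02, 0.01, 0.44, 0], [0, 0, 0, -0.06, 0.02, 0.43, 0], [0, 0, 0, -0.1, 0.03, 0.43, 0], [0, 0, 0, -0.14, 0.04, 0.41, 0], [0, 0, 0, -0.18, 0.04, 0.4, 0], [0, 0, 0, -0.22, 0.05, 0.38, 0], [0, 0, 0, 0, 0, 0, 0]]

```text
clock: 4.55
eef_pos: [0.5227, 0.1571, 0.1084]
orientation: [[0.234, 0.972, 0.002], [0.972, -0.234, 0.001], [0.001, 0.002, -1.0]]
contact_force: [-0.8, -0.2, -2.0]
grip_width: 0.0062
grasp_force: 38.9
```

Emit:
apply_moves:
  steps:
    - [[0, 0, 0, -0.25, 0.06, 0.35, 0], [0, 0, 0, -0.29, 0.07, 0.33, 0], [0, 0, 0, -0.32, 0.08, 0.3, 0], [0, 0, 0, -0.34, 0.08, 0.26, 0], [0, 0, 0, -0.37, 0.09, 0.23, 0], [0, 0, 0, 0, 0, 0, 0]]

```text
clock: 5.15
eef_pos: [0.4827, 0.1666, 0.1445]
orientation: [[0.234, 0.972, 0.001], [0.972, -0.234, 0.0], [0.0, 0.001, -1.0]]
contact_force: [1.1, -0.6, 0.3]
grip_width: 0.0065
grasp_force: 39.2
```

Emit:
apply_moves:
  steps:
    - [[0, 0, 0, -0.39, 0.09, 0.19, 0], [0, 0, 0, -0.4, 0.1, 0.14, 0], [0, 0, 0, -0.41, 0.1, 0.09, 0], [0, 0, 0, -0.42, 0.1, 0.05, 0], [0, 0, 0, -0.43, 0.1, 0.01, 0], [0, 0, 0, 0, 0, 0, 0], [0, 0, 0, 0, 0, 0, 0]]

```text
clock: 5.85
eef_pos: [0.432, 0.1788, 0.1568]
orientation: [[0.234, 0.972, 0.002], [0.972, -0.234, 0.001], [0.001, 0.001, -1.0]]
contact_force: [-0.8, -2.3, 8.9]
grip_width: 0.0062
grasp_force: 40.0
```

Run:
```python
from h import *
a=env.read_camera("side")[120:300,130:370,::-1].copy(); b=env.read_camera("wrist")[:,:,::-1]
v=np.hstack([cv2.resize(a,(480,360),interpolation=cv2.INTER_CUBIC),cv2.resize(b,(320,240))[:,:] if 0 else cv2.copyMakeBorder(cv2.resize(b,(320,240)),0,120,0,0,cv2.BORDER_CONSTANT)])
cv2.imwrite("pics/v3.png",v)
```

```text
(no output)
```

View pics/v3.png

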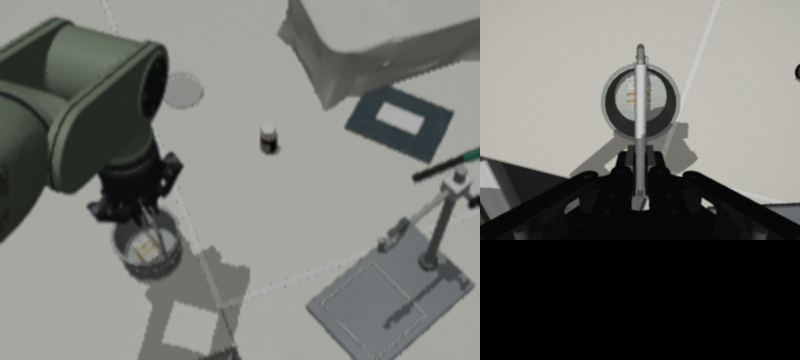

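The bail is upright over the basket. I'll firm the grip, lift and carry.

Emit:
apply_moves:
  steps:
    - [[0, 0, 0, 0, 0, 0, 0], [0, 0, 0, 0, 0, 0.2, 0], [0, 0, 0, 0, 0, 0.4, 0], [0, 0, 0, 0, 0, 0.7, 0], [0, 0, 0, 0, 0, 0.9, 0], [0, 0, 0, 0, 0, 0.9, 0], [0, 0, 0, 0, 0, 0.9, 0], [0, 0, 0, 0, 0, 0.7, 0]]
  force: 80

```text
clock: 6.75
eef_pos: [0.4318, 0.1785, 0.2741]
orientation: [[0.235, 0.972, -0.001], [0.972, -0.235, -0.0], [-0.0, -0.001, -1.0]]
contact_force: [0.4, 0.2, -3.1]
grip_width: 0.0049
grasp_force: 78.3
```

Emit:
apply_moves:
  steps:
    - [[0, 0, 0, 0, 0, 0.5, 0], [0, 0, 0, 0, 0, 0.24, 0], [0, 0, 0, 0, 0, 0, 0]]

```text
clock: 7.05
eef_pos: [0.4323, 0.1786, 0.2919]
orientation: [[0.235, 0.972, 0.0], [0.972, -0.235, 0.0], [0.0, 0.0, -1.0]]
contact_force: [-0.8, 0.9, -4.0]
grip_width: 0.0052
grasp_force: 78.3
```

Emit:
apply_moves:
  steps:
    - [[0, 0, 0, 0.04, -0.1, 0, 0], [0, 0, 0, 0.08, -0.2, 0, 0], [0, 0, 0, 0.12, -0.3, 0, 0], [0, 0, 0, 0.17, -0.4, 0, 0], [0, 0, 0, 0.21, -0.5, 0, 0], [0, 0, 0.1, 0.25, -0.6, 0, 0], [0, 0, 0.1, 0.25, -0.6, 0, 0], [0, 0, 0.1, 0.25, -0.6, 0, 0]]

```text
clock: 7.85
eef_pos: [0.4673, 0.0943, 0.2916]
orientation: [[0.194, 0.981, 0.0], [0.981, -0.194, -0.0], [-0.0, 0.0, -1.0]]
contact_force: [0.2, 0.2, -4.5]
grip_width: 0.0052
grasp_force: 78.3
```

Emit:
apply_moves:
  steps:
    - [[0, 0, 0.07, 0.31, -0.75, 0, 0], [0, 0, 0, 0.31, -0.75, 0, 0], [0, 0, 0, 0.31, -0.75, 0, 0], [0, 0, 0, 0.31, -0.75, 0, 0], [0, 0, 0, 0.31, -0.75, 0, 0], [0, 0, 0, 0.31, -0.75, 0, 0], [0, 0, 0, 0.31, -0.75, 0, 0], [0, 0, 0, 0.31, -0.75, 0, 0]]

```text
clock: 8.65
eef_pos: [0.5291, -0.0561, 0.2915]
orientation: [[0.185, 0.983, 0.0], [0.983, -0.185, -0.0], [-0.0, 0.0, -1.0]]
contact_force: [0.1, 0.2, -3.5]
grip_width: 0.0052
grasp_force: 78.3
```

Emit:
apply_moves:
  steps:
    - [[0, 0, 0, 0.25, -0.6, 0, 0], [0, 0, 0, 0.25, -0.6, 0, 0], [0, 0, 0, 0.25, -0.6, 0, 0], [0, 0, 0, 0.21, -0.5, 0, 0], [0, 0, 0, 0.17, -0.4, 0, 0], [0, 0, 0, 0.12, -0.3, 0, 0], [0, 0, 0, 0.08, -0.2, 0, 0], [0, 0, 0, 0.04, -0.1, 0, 0]]

```text
clock: 9.45
eef_pos: [0.5632, -0.1367, 0.2916]
orientation: [[0.184, 0.983, 0.0], [0.983, -0.184, 0.0], [0.0, 0.0, -1.0]]
contact_force: [0.5, -0.5, -3.3]
grip_width: 0.005
grasp_force: 78.3
```

Run:
```python
from h import *
import pickle
o=env.get_obs(); print(o["eef_pos"],o["orientation"].round(4).tolist(),o["contact_force"],o["grip_width"])
pickle.dump(env.calibration("wrist"),open("w4.pkl","wb"))
a=env.read_camera("side")[:,:,::-1]; b=env.read_camera("wrist")[:,:,::-1]
cv2.imwrite("pics/s4.png",a);cv2.imwrite("pics/w4.png",b)
cv2.imwrite("pics/sc4.png",env.read_camera("scene")[:,:,::-1])
z=lambda n,x,y,w,h,W,H:cv2.resize(cv2.imread(f"pics/{n}.png")[y:y+h,x:x+w],(W,H),interpolation=cv2.INTER_CUBIC)
cv2.imwrite("pics/v4.png",np.hstack([z("w4",130,0,300,420,400,560),z("s4",270,180,100,140,400,560)]))
```

```text
[ 0.56318806 -0.13673935  0.29156727] [[0.1841, 0.9829, 0.0001], [0.9829, -0.1841, 0.0001], [0.0001, 0.0001, -1.0]] [ 0.48174378 -0.48788696 -3.28078778] 0.0049933043090375625
```

View pics/v4.png

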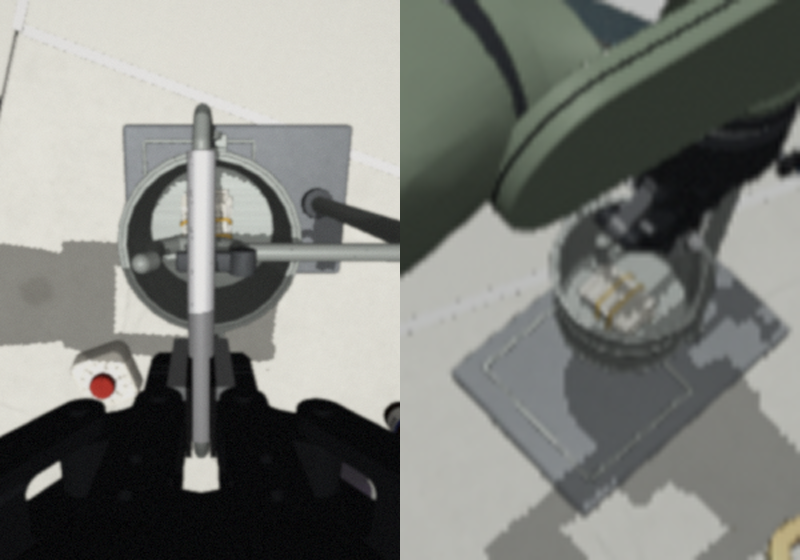

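The wrist crop shows the hook below the bar: nose at (145,262), shank and hinge at (243,261), arm running right at row 252, and bar centre at column 201. The basket hangs level over the plate. The hook mouth straddles the bar and is slightly to -x. Now I'll compute the offsets.

Run:
```python
from h import *
np.set_printoptions(precision=4,suppress=True)
import pickle; c=pickle.load(open("w4.pkl","rb")); w=lambda u,v:(130+.75*u,.75*v)
n,e=tri(ray("wrist",w(145,262),c),ray("side",(180+530/3.75,150+340/3.75))); print("nose tri",n,e)
ex=np.array([.983,-.184,0]); ey=np.array([.184,.983,0])
g=np.array([.5632,-.1367,.309])
for z in (.245,.263,.28):
    a=plane("wrist",w(145,262),z,c); b=plane("wrist",w(243,261),z,c)
    print(z,"nose",(a-g)@ex,(a-g)@ey,"shank",(b-g)@ex,(b-g)@ey,"arm dir",(plane("wrist",w(380,252),z,c)-plane("wrist",w(265,254),z,c)))
for v in (150,312,448,108): p=plane("wrist",w(201,v),.309,c); print("bar",v,(p-g)@ex,(p-g)@ey)
```

```text
nose tri [ 0.5476 -0.1041  0.2682] 0.003133599508233268
0.245 nose -0.025322106474017787 0.025080721094984534 shank 0.01770708660004257 0.025521075329802554 arm dir [ 0.0494 -0.0084 -0.    ]
0.263 nose -0.023001355277896793 0.02916582872560564 shank 0.01593078880514913 0.029564254382531338 arm dir [ 0.0447 -0.0076  0.    ]
0.28 nose -0.020809534703782537 0.033023985932303365 shank 0.014253174221083246 0.033382812376775206 arm dir [ 0.0403 -0.0068  0.    ]
bar 150 -0.0008056604369089431 0.07072949606293426
bar 312 -0.0007996076838590504 0.02424388750099383
bar 448 -0.0007934476424037711 -0.023065704259220207
bar 108 -0.0008070460843322843 0.08137137475786828
```

Emit:
apply_moves:
  steps:
    - [[0, 0, 0, -0.05, 0.19, 0, 0], [0, 0, 0, 0, 0, -0.3, 0], [0, 0, 0, 0, 0, -0.4, 0], [0, 0, 0, 0, 0, -0.3, 0], [0, 0, 0, 0, 0, 0, 0], [0, 0, 0, 0, 0, 0, 0], [0, 0, 0, 0, 0, 0, 0]]

```text
clock: 10.3
eef_pos: [0.562, -0.1318, 0.2669]
orientation: [[0.184, 0.983, 0.001], [0.983, -0.184, -0.0], [-0.0, 0.001, -1.0]]
contact_force: [0.7, -0.4, -3.4]
grip_width: 0.0051
grasp_force: 78.3
```

Emit:
apply_moves:
  steps:
    - [[0, 0, 0, 0, 0, -0.08, 0], [0, 0, 0, 0, 0, -0.08, 0], [0, 0, 0, 0, 0, -0.08, 0], [0, 0, 0, 0, 0, 0, 0]]

```text
clock: 10.7
eef_pos: [0.5615, -0.1317, 0.2602]
orientation: [[0.184, 0.983, -0.001], [0.983, -0.184, 0.0], [0.0, -0.001, -1.0]]
contact_force: [0.1, -0.2, -3.8]
grip_width: 0.005
grasp_force: 78.3
```

Emit:
apply_moves:
  steps:
    - [[0, 0, 0, 0, 0, -0.08, 0], [0, 0, 0, 0, 0, -0.08, 0], [0, 0, 0, 0, 0, 0, 0]]

```text
clock: 11.0
eef_pos: [0.5616, -0.1317, 0.2562]
orientation: [[0.184, 0.983, -0.001], [0.983, -0.184, 0.0], [0.0, -0.001, -1.0]]
contact_force: [-0.5, -0.5, -4.3]
grip_width: 0.005
grasp_force: 78.3
```

Emit:
apply_moves:
  steps:
    - [[0, 0, 0, 0, 0, -0.08, 0], [0, 0, 0, 0, 0, 0, 0]]

```text
clock: 11.2
eef_pos: [0.562, -0.1318, 0.2549]
orientation: [[0.184, 0.983, 0.001], [0.983, -0.184, -0.0], [0.0, 0.001, -1.0]]
contact_force: [-0.3, -1.1, -2.0]
grip_width: 0.005
grasp_force: 78.5
```

Emit:
apply_moves:
  steps:
    - [[0, 0, 0, 0, 0, -0.08, 0], [0, 0, 0, 0, 0, 0, 0]]

```text
clock: 11.4
eef_pos: [0.5619, -0.1318, 0.2529]
orientation: [[0.184, 0.983, 0.001], [0.983, -0.184, -0.0], [-0.0, 0.001, -1.0]]
contact_force: [-0.6, -0.0, 0.8]
grip_width: 0.005
grasp_force: 78.8
```

Emit:
apply_moves:
  steps:
    - [[0, 0, 0, 0, 0, -0.08, 0], [0, 0, 0, 0, 0, 0, 0]]

```text
clock: 11.6
eef_pos: [0.5619, -0.1318, 0.2508]
orientation: [[0.184, 0.983, 0.001], [0.983, -0.184, -0.0], [-0.0, 0.001, -1.0]]
contact_force: [-0.4, -1.0, 1.2]
grip_width: 0.0049
grasp_force: 78.9
```

Emit:
apply_moves:
  steps:
    - [[0, 0, 0, 0, 0, -0.08, 0], [0, 0, 0, 0, 0, 0, 0]]

```text
clock: 11.8
eef_pos: [0.5622, -0.1319, 0.2488]
orientation: [[0.184, 0.983, 0.001], [0.983, -0.184, -0.0], [-0.0, 0.001, -1.0]]
contact_force: [0.5, -1.0, 3.0]
grip_width: 0.0053
grasp_force: 79.0
```

Contact with the gate came at TCP z of about 0.255, which puts the seat near TCP z of 0.218. I'll keep pressing slowly.

Emit:
apply_moves:
  steps:
    - [[0, 0, 0, 0, 0, -0.08, 0], [0, 0, 0, 0, 0, -0.08, 0], [0, 0, 0, 0, 0, 0, 0]]

```text
clock: 12.1
eef_pos: [0.5619, -0.1317, 0.2447]
orientation: [[0.184, 0.983, 0.001], [0.983, -0.184, 0.0], [0.0, 0.001, -1.0]]
contact_force: [-0.1, -0.4, 4.2]
grip_width: 0.0049
grasp_force: 79.3
```

Emit:
apply_moves:
  steps:
    - [[0, 0, 0, 0, 0, -0.08, 0], [0, 0, 0, 0, 0, -0.08, 0], [0, 0, 0, 0, 0, 0, 0]]

```text
clock: 12.4
eef_pos: [0.5611, -0.1315, 0.2405]
orientation: [[0.184, 0.983, -0.001], [0.983, -0.184, 0.001], [0.0, -0.001, -1.0]]
contact_force: [-1.7, 0.4, 4.8]
grip_width: 0.0052
grasp_force: 79.3
```

Emit:
apply_moves:
  steps:
    - [[0, 0, 0, 0, 0, -0.08, 0], [0, 0, 0, 0, 0, -0.08, 0], [0, 0, 0, 0, 0, 0, 0]]

```text
clock: 12.7
eef_pos: [0.5608, -0.1314, 0.2362]
orientation: [[0.184, 0.983, -0.002], [0.983, -0.184, 0.001], [0.0, -0.003, -1.0]]
contact_force: [-3.6, 1.6, 3.5]
grip_width: 0.005
grasp_force: 79.2
```

Emit:
apply_moves:
  steps:
    - [[0, 0, 0, 0, 0, -0.08, 0], [0, 0, 0, 0, 0, -0.08, 0], [0, 0, 0, 0, 0, 0, 0]]

```text
clock: 13.0
eef_pos: [0.5605, -0.1314, 0.232]
orientation: [[0.184, 0.983, -0.003], [0.983, -0.184, 0.001], [0.0, -0.003, -1.0]]
contact_force: [-5.1, 0.7, 2.8]
grip_width: 0.005
grasp_force: 79.1
```

Emit:
apply_moves:
  steps:
    - [[0, 0, 0, 0, 0, -0.08, 0], [0, 0, 0, 0, 0, 0, 0]]

```text
clock: 13.2
eef_pos: [0.5601, -0.1314, 0.2294]
orientation: [[0.184, 0.983, -0.005], [0.983, -0.184, 0.001], [0.0, -0.005, -1.0]]
contact_force: [-7.2, 1.9, -0.1]
grip_width: 0.0047
grasp_force: 78.9
```

Emit:
apply_moves:
  steps:
    - [[0, 0, 0, 0, 0, -0.08, 0], [0, 0, 0, 0, 0, 0, 0]]

```text
clock: 13.4
eef_pos: [0.5618, -0.1318, 0.2269]
orientation: [[0.184, 0.983, -0.001], [0.983, -0.184, 0.0], [-0.0, -0.001, -1.0]]
contact_force: [-0.1, -0.1, -3.7]
grip_width: 0.005
grasp_force: 78.5
```

Emit:
apply_moves:
  steps:
    - [[0, 0, 0, 0, 0, -0.08, 0], [0, 0, 0, 0, 0, 0, 0]]

```text
clock: 13.6
eef_pos: [0.5619, -0.1318, 0.2257]
orientation: [[0.184, 0.983, -0.0], [0.983, -0.184, 0.0], [-0.0, -0.0, -1.0]]
contact_force: [0.3, -0.7, -4.1]
grip_width: 0.0053
grasp_force: 78.5
```

Emit:
apply_moves:
  steps:
    - [[0, 0, 0, 0, 0, -0.08, 0], [0, 0, 0, 0, 0, 0, 0]]

```text
clock: 13.8
eef_pos: [0.5617, -0.1317, 0.2242]
orientation: [[0.184, 0.983, -0.0], [0.983, -0.184, 0.0], [0.0, -0.0, -1.0]]
contact_force: [-0.1, -0.1, -4.4]
grip_width: 0.0047
grasp_force: 78.5
```

The gate has snapped shut, since the force is back to basket weight alone. I'll lower gently to the seat.

Emit:
apply_moves:
  steps:
    - [[0, 0, 0, 0, 0, -0.06, 0], [0, 0, 0, 0, 0, -0.06, 0], [0, 0, 0, 0, 0, 0, 0]]

```text
clock: 14.1
eef_pos: [0.5616, -0.1317, 0.2214]
orientation: [[0.184, 0.983, -0.0], [0.983, -0.184, 0.0], [0.0, -0.0, -1.0]]
contact_force: [-0.7, -0.2, -3.1]
grip_width: 0.005
grasp_force: 78.5
```

Emit:
apply_moves:
  steps:
    - [[0, 0, 0, 0, 0, -0.06, 0], [0, 0, 0, 0, 0, 0, 0]]

```text
clock: 14.3
eef_pos: [0.5617, -0.1317, 0.2199]
orientation: [[0.184, 0.983, -0.0], [0.983, -0.184, 0.0], [-0.0, -0.0, -1.0]]
contact_force: [-0.5, 0.5, -3.3]
grip_width: 0.0054
grasp_force: 78.5
```

Emit:
apply_moves:
  steps:
    - [[0, 0, 0, 0, 0, -0.04, 0], [0, 0, 0, 0, 0, 0, 0]]

```text
clock: 14.5
eef_pos: [0.5617, -0.1317, 0.219]
orientation: [[0.184, 0.983, -0.0], [0.983, -0.184, 0.0], [0.0, -0.0, -1.0]]
contact_force: [0.1, -0.3, -3.8]
grip_width: 0.0051
grasp_force: 78.5
```

Emit:
apply_moves:
  steps:
    - [[0, 0, 0, 0, 0, -0.06, 0], [0, 0, 0, 0, 0, 0, 0]]

```text
clock: 14.7
eef_pos: [0.5619, -0.1318, 0.2181]
orientation: [[0.184, 0.983, 0.001], [0.983, -0.184, -0.0], [-0.0, 0.001, -1.0]]
contact_force: [-1.0, -1.3, 0.8]
grip_width: 0.005
grasp_force: 78.9
```

Emit:
apply_moves:
  steps:
    - [[0, 0, 0, 0, 0, -0.04, 0], [0, 0, 0, 0, 0, 0, 0]]

```text
clock: 14.9
eef_pos: [0.562, -0.1319, 0.2176]
orientation: [[0.184, 0.983, 0.002], [0.983, -0.184, -0.0], [-0.0, 0.002, -1.0]]
contact_force: [-2.0, -0.8, 4.4]
grip_width: 0.0048
grasp_force: 79.3
```

Emit:
apply_moves:
  steps:
    - [[0, 0, 0, 0, 0, -0.04, 0], [0, 0, 0, 0, 0, 0, 0]]

```text
clock: 15.1
eef_pos: [0.5621, -0.1319, 0.2171]
orientation: [[0.184, 0.983, 0.002], [0.983, -0.184, -0.001], [-0.0, 0.002, -1.0]]
contact_force: [-2.6, -0.5, 7.1]
grip_width: 0.0054
grasp_force: 79.7
```

Seated, with the bar about 2 mm to the +x side of the U. I'll centre it, unload, lower the grip force, and look.

Emit:
apply_moves:
  steps:
    - [[0, 0, 0, 0, 0, 0.03, 0], [0, 0, 0, -0.09, 0.015, 0, 0], [0, 0, 0, 0, 0, 0, 0], [0, 0, 0, 0, 0, 0, 0]]
  force: 20

```text
clock: 15.5
eef_pos: [0.5614, -0.1318, 0.2174]
orientation: [[0.184, 0.983, 0.005], [0.983, -0.184, -0.001], [-0.0, 0.006, -1.0]]
contact_force: [6.4, -1.2, 5.5]
grip_width: 0.0052
grasp_force: 79.6
```

Run:
```python
from h import *
cv2.imwrite("pics/w5.png",env.read_camera("wrist")[:,:,::-1])
cv2.imwrite("pics/v5.png",cv2.resize(cv2.imread("pics/w5.png")[60:360,130:430],(600,600),interpolation=cv2.INTER_CUBIC))
```

```text
(no output)
```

View pics/v5.png

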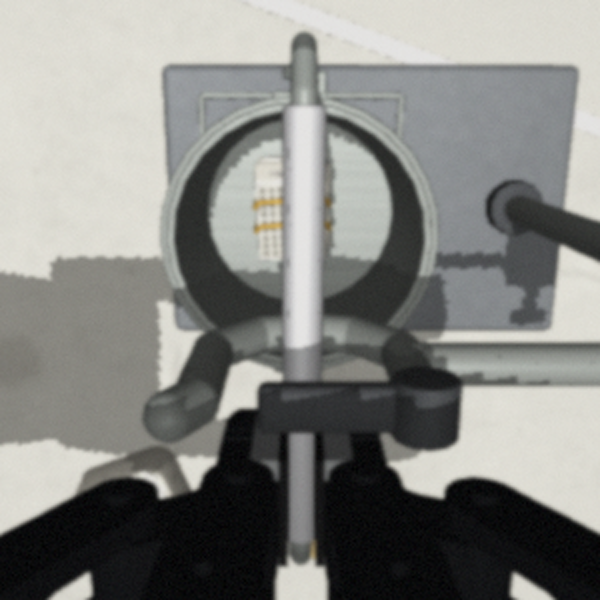

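The bar (columns 290-320) sits in the U. The gate tongue is level above it, from (260,405) to its hinge at (425,400), so it is shut. I'll relax the side load before releasing.

Emit:
apply_moves:
  steps:
    - [[0, 0, 0, 0, 0, 0.02, 0], [0, 0, 0, 0.05, -0.01, 0, 0], [0, 0, 0, 0, 0, 0, 0], [0, 0, 0, 0, 0, 0, 0]]
  force: 20

```text
clock: 15.95
eef_pos: [0.5615, -0.1318, 0.2174]
orientation: [[0.184, 0.983, 0.002], [0.983, -0.184, -0.0], [-0.0, 0.002, -1.0]]
contact_force: [2.9, -0.7, 5.0]
grip_width: 0.0048
grasp_force: 79.6
```

Emit:
apply_moves:
  steps:
    - [[0, 0, 0, 0.03, -0.005, 0.03, 0], [0, 0, 0, 0, 0, 0, 0], [0, 0, 0, 0, 0, 0, 0]]

```text
clock: 16.25
eef_pos: [0.5615, -0.1318, 0.2175]
orientation: [[0.184, 0.983, -0.0], [0.983, -0.184, -0.0], [-0.0, -0.0, -1.0]]
contact_force: [2.6, -1.5, 4.2]
grip_width: 0.005
grasp_force: 79.5
```

Emit:
apply_moves:
  steps:
    - [[0, 0, 0, 0.03, 0, 0.03, 0], [0, 0, 0, 0, 0, 0, 0], [0, 0, 0, 0, 0, 0, 0]]

```text
clock: 16.55
eef_pos: [0.5616, -0.1317, 0.2178]
orientation: [[0.184, 0.983, -0.002], [0.983, -0.184, 0.0], [-0.0, -0.002, -1.0]]
contact_force: [0.6, -1.8, 1.9]
grip_width: 0.0053
grasp_force: 79.2
```

Emit:
apply_moves:
  steps:
    - [[0, 0, 0, 0, 0, 0, 0.08], [0, 0, 0, 0, 0, 0, 0.1], [0, 0, 0, 0, 0, 0, 0.15], [0, 0, 0, 0, 0, 0, 0.22], [0, 0, 0, 0, 0, 0, 0.3], [0, 0, 0, 0, 0, 0, 0.4], [0, 0, 0, 0, 0, 0, 0.5], [0, 0, 0, 0, 0, 0, 0.5]]

```text
clock: 17.35
eef_pos: [0.5622, -0.1317, 0.2183]
orientation: [[0.184, 0.983, 0.0], [0.983, -0.184, -0.0], [0.0, 0.0, -1.0]]
contact_force: [-0.5, 1.6, -0.2]
grip_width: 0.0428
grasp_force: 0.0
```

Run:
```python
from h import *
print(env.get_obs()["grip_width"])
cv2.imwrite("pics/w6.png",env.read_camera("wrist")[:,:,::-1])
```

```text
0.04282188400953611
```

View pics/w6.png

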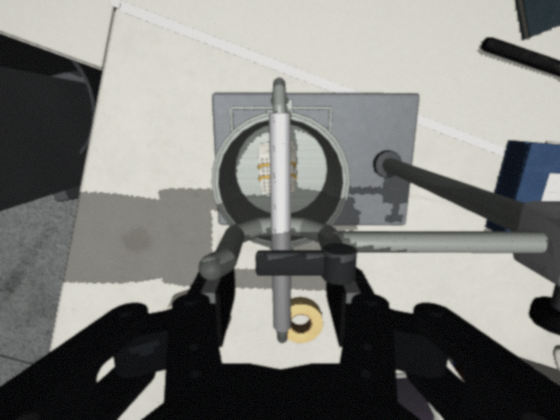

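The fingers are clear of the bar. The gate is shut above it, and the basket hangs level. I'll retreat straight up and then back.

Emit:
apply_moves:
  steps:
    - [[0, 0, 0, 0, 0, 0.2, 0.5], [0, 0, 0, 0, 0, 0.4, 0.5], [0, 0, 0, 0, 0, 0.7, 0.5], [0, 0, 0, 0, 0, 0.9, 0.5], [0, 0, 0, 0, 0, 0.9, 0.5], [0, 0, 0, 0, 0, 0.9, 0.5], [0, 0, 0, 0, 0, 0.9, 0.5], [0, 0, 0, 0, 0, 0.9, 0.5]]

```text
clock: 18.2
eef_pos: [0.5622, -0.1317, 0.3654]
orientation: [[0.184, 0.983, 0.002], [0.983, -0.184, -0.0], [-0.0, 0.002, -1.0]]
contact_force: [0.5, 0.2, 0.1]
grip_width: 0.0425
grasp_force: 0.0
```

Emit:
apply_moves:
  steps:
    - [[0, 0, 0, -0.7, 0.3, 0.2, 0.5], [0, 0, 0, -0.9, 0.3, 0, 0.5], [0, 0, 0, -0.9, 0.3, 0, 0.5], [0, 0, 0, -0.9, 0.3, 0, 0.5], [0, 0, 0, -0.9, 0.3, 0, 0.5], [0, 0, 0, -0.5, 0.3, 0, 0.5], [0, 0, 0, 0, 0, 0, 0.5], [0, 0, 0, 0, 0, 0, 0.5]]

```text
clock: 19.0
eef_pos: [0.4429, -0.0868, 0.3689]
orientation: [[0.184, 0.983, 0.002], [0.983, -0.184, -0.001], [-0.0, 0.002, -1.0]]
contact_force: [-1.0, 0.2, -0.2]
grip_width: 0.0429
grasp_force: 0.0
```

Emit:
apply_moves:
  steps:
    - [[0, 0, 0, 0, 0, 0, 0.5], [0, 0, 0, 0, 0, 0, 0.5], [0, 0, 0, 0, 0, 0, 0.5], [0, 0, 0, 0, 0, 0, 0.5], [0, 0, 0, 0, 0, 0, 0.5], [0, 0, 0, 0, 0, 0, 0.5], [0, 0, 0, 0, 0, 0, 0.5], [0, 0, 0, 0, 0, 0, 0.5]]

```text
clock: 19.8
eef_pos: [0.4422, -0.0867, 0.3684]
orientation: [[0.184, 0.983, 0.0], [0.983, -0.184, -0.0], [0.0, 0.0, -1.0]]
contact_force: [0.2, -0.6, 0.5]
grip_width: 0.0428
grasp_force: 0.0
```

Run:
```python
from h import *
a=env.read_camera("side");s=env.read_camera("scene");print("motion",cv2.absdiff(a,env.read_camera("side")).max())
z=lambda im,x,y,w,h:cv2.resize(im[y:y+h,x:x+w,::-1],(400,400),interpolation=cv2.INTER_CUBIC)
cv2.imwrite("pics/v7.png",np.hstack([z(a,200,150,200,200),z(s,240,130,150,150)]))
```

```text
motion 25
```

View pics/v7.png

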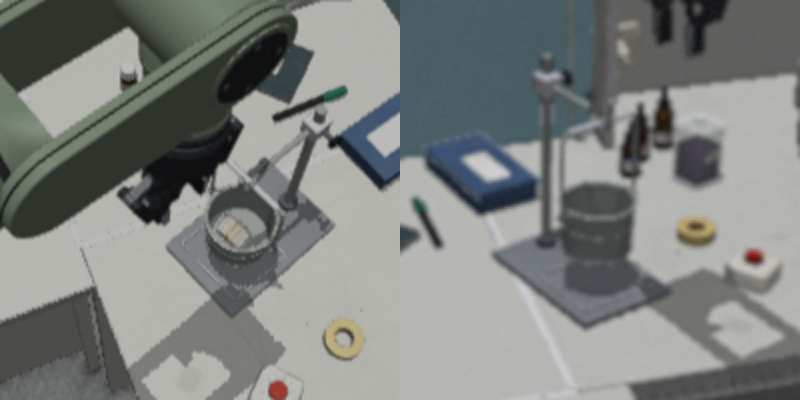

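The basket hangs from the hook above the plate, looking level, and the timer and bottle are in place. I'll let it settle and check for motion.

Emit:
apply_moves:
  steps:
    - [[0, 0, 0, 0, 0, 0, 0.5], [0, 0, 0, 0, 0, 0, 0.5], [0, 0, 0, 0, 0, 0, 0.5], [0, 0, 0, 0, 0, 0, 0.5], [0, 0, 0, 0, 0, 0, 0.5], [0, 0, 0, 0, 0, 0, 0.5], [0, 0, 0, 0, 0, 0, 0.5], [0, 0, 0, 0, 0, 0, 0.5]]

```text
clock: 20.75
eef_pos: [0.4423, -0.0867, 0.3683]
orientation: [[0.184, 0.983, 0.0], [0.983, -0.184, -0.0], [-0.0, 0.0, -1.0]]
contact_force: [0.1, -0.3, 0.3]
grip_width: 0.0429
grasp_force: 0.0
```

Emit:
apply_moves:
  steps:
    - [[0, 0, 0, 0, 0, 0, 0.5], [0, 0, 0, 0, 0, 0, 0.5], [0, 0, 0, 0, 0, 0, 0.5], [0, 0, 0, 0, 0, 0, 0.5], [0, 0, 0, 0, 0, 0, 0.5], [0, 0, 0, 0, 0, 0, 0.5], [0, 0, 0, 0, 0, 0, 0.5], [0, 0, 0, 0, 0, 0, 0.5]]

```text
clock: 21.55
eef_pos: [0.4423, -0.0867, 0.3683]
orientation: [[0.184, 0.983, 0.0], [0.983, -0.184, -0.0], [-0.0, 0.0, -1.0]]
contact_force: [-0.3, 0.2, -0.7]
grip_width: 0.0423
grasp_force: 0.0
```

Run:
```python
from h import *
I=[env.read_camera("side").astype(np.float32).mean(2) for _ in range(8)]
b=lambda i:np.ascontiguousarray(i[240:285,295:345]); t=lambda i:np.ascontiguousarray(i[310:355,320:370])
for i in I[1:]: print(np.round(cv2.phaseCorrelate(b(I[0]),b(i))[0],3),np.round(cv2.phaseCorrelate(t(I[0]),t(i))[0],3))
```

```text
[-0.033  0.489] [0.    0.505]
[-0.001  0.503] [0.027 0.501]
[0.  0.5] [0.018 0.491]
[-0.007  0.522] [0.007 0.49 ]
[-0.004  0.491] [-0.013  0.502]
[-0.007  0.499] [0.015 0.486]
[-0.008  0.514] [0.025 0.509]
```

The basket patch moves no more than the fixed timer patch, so it is still. Handing in.

```bash
python3 -c "
from bench import env
print(env.hand_in())"
```

```text
the job is handed in; nothing more can be done
None
```

I handed the job in at about 22 s: the basket hangs still and looks level by its bail, with the bar in the bottom of the hook, the gate shut above it and the cassettes inside. The timer and dye bottle looked untouched in the last pictures; the petri dish was out of view there, but the arm never went near it.

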